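# Unsnap and push open a terminal cover

### The arm

A 6-joint arm with a two-finger parallel gripper is mounted at the origin on the work surface. World frame = base frame: x ahead of the robot, y to its left, z up, the work surface at z = 0. Lengths are in m, angles in rad, forces in N, time in s.
With the tool pointing down it reaches from about 0.425 to 1.125 m from the base axis. Payload 14.9 kg.
Tool frame: the origin (TCP) lies at the very end of the fingers, on their centre line; the grasp point (between the pads) lies 19 mm behind it; z points along the fingers, y is the line along which they close (so a half turn about z gives the same grasp; the last joint's range is limited). The gripper opens to 91 mm and grips with 3 to 60 N. Pads are 32 mm wide; open, the fingers measure 118 mm over their backs; the gripper's body (76 mm by 178 mm) begins 60 mm behind the grasp point.
Start: joints at [-1.232, 0.379, 1.734, -0, 1.028, -0.033], TCP at [0.254, -0.652, 0.185] pointing down, gripper open.
Joint ranges: [-2.77, 2.77], [-0.74, 2.19], [0, 2.66], [-1.06, 4.2], [0.31, 2.87], [-3.08, 3.08]. Speed limits (rad/s): [1.89, 1.89, 2.39, 3.14, 3.14, 3.14].

### API

Orientations are given as a unit quaternion [x, y, z, w].
In Python, from station import robot gives the robot as it stands. The module is installed in compiled form; this text tells all that it offers.
- The arm moves only by the tool apply_moves, never from a script. Its argument "increments" is text: rows parted by semicolons, each of 7 numbers parted by spaces: the shift along the tool's x, y, z in mm, then the turn, a rotation vector about the tool's x, y, z in rad, then the finger opening in mm, from 0 to 91.2. A call has 1 to 20 rows; each row is the pose to reach, as a shift and turn from the pose commanded when the call began, along the tool's axes at that moment; what a row does not reach only later rows make up. A row lasts 1/10 s, in which the tool goes at most 50 mm and 8.59 degrees, less where a joint would pass 70% of its speed; a pose out of reach is approached as far as the arm can. A call with a gripper value outside its range is refused whole. The fingers move at their own pace and stop on an object; "squeeze" is the grip in N (left out, the last holds). Time passes only in rows, so rows that repeat a pose let the fingers close. It gives the time, the measured TCP pose, the force, the opening and the grip force at its end, in the units of the state.
- robot.read_state(): the state, without advancing time (a new reading comes with each control period).
- robot.grab_frame(name): name is "scene" or "side" or "wrist"; returns the picture (384x512x3 uint8, red, green, blue); there is no depth.
- robot.get_calibration(name): a dict with "mtx" (3x3 intrinsics, pixels), "distortion" ([k1, k2, p1, p2, k3] as OpenCV has them; the pictures are not rectified), "R" (3x3) and "t" (3): a world point X has camera coordinates R X + t; the wrist camera has in their place "hand_eye" (4x4, takes a point from camera to tool coordinates, whose origin is the TCP and whose axes are the flange's). Camera axes: x right, y down, z forward; pixel columns grow to the right and rows downward; lengths in m; the calibration is good to about 2 mm. A picture is of the moment at which its call begins: read the wrist's pose just before it. get_calibration takes no time and is no camera call.
- robot.finish_job(): hands the job in; it is judged then, once.
The state is a dict: "time": time; "joints": joint angles; "joint_velocities": joint speeds; "joint_efforts": joint torques, N m; "position": TCP position; "tool_rot": TCP orientation; "ft_force": force on the tool from outside, world axes, zero at the start; "moment": the same for the moment, N m; "finger_gap": finger opening in m; "finger_force": force on a finger pad.
Only numpy, scipy, OpenCV 4.12 (cv2) and the standard library are available. Lean on these libraries where they do the work, as an engineer would, in place of code of your own. Each camera call takes 0.05 s, during which the arm holds its last target. There are 200 camera calls.

### The job

Open the terminal compartment of the grey box on the welding table: press the red snap tab in with the fingertips until it frees the cover, then push the released orange cover along its guides, off its seat, until all the terminals lie open, and leave it lying flat on the guides. Only press and push: do not lift or tip the cover, and leave the tools and other parts around the box where they are.

Things in the scene. Friction and masses are not known exactly. Their poses are not given: they have to be found in the camera images.
- unit: grey terminal box fixed to the table, 260 (x) x 120 (y) x 58 mm high. Origin: centre of its underside, on the table; z up; +x is the way the cover is pushed off. Along its long sides: guide ledges (tops at z 44, lane between them 72 wide) and outer side lips (tops at z 58, 100 apart). Deck between the ledges at z 36. Rear wall x -130 to -120 (top z 52), front end stop x 120 to 130 (top z 58)
- terminals (a point): centre of the floor of the compartment with the green terminal strip, under the seated cover: at x -73, y 0, z 12 mm of the box. The compartment is open at x -108 to -38, y -36 to 36 mm of the box; it is wholly uncovered once the cover's origin is beyond x +7 mm of the box
- cover: loose orange plate, 90 (x) x 96 (y) x 8 mm, 0.10 to 0.21 kg, on the ledges between the lips (2 mm play each side). Origin: centre of its underside; axes as the box's. Seated: origin at x -73, z 44 mm of the box; it meets the end stop at x +75. It slides lightly once the tab is in; before that the tab blocks it after about 4 mm
- cover_rib (a point): upright rib across the cover, 10 mm thick (x 5 to 15 mm of the cover), 60 mm wide (y), standing 20 mm above the plate (top at z 72 mm of the box). This point: middle of its rear face (towards the box's -x, the face to push towards +x), 10 mm above the plate; axes as the cover's
- tab_pad (a point): centre of the top of the red tab's raised press pad (26 x 28 mm), mid-lane in front of the cover, at x 13, y 0 mm of the box; 54 mm above the table when out, 40 when fully in. The tab's nose (28 mm wide, 4 mm lower than the pad) reaches back to x -24 mm, just in front of the cover
- tab (a joint): how far the red tab is pressed in (m): 0 out, 0.014 fully in (straight down). It takes about 4 N to move, does not spring back but stays where it is left; from about 0.010 the cover passes over it
- screwdriver: screwdriver with yellow handle, 200 mm long, lying on the table beside the box's +y side; a bystander
- bracket: bent bare sheet-metal bracket, 160 x 50 x 38 mm, lying on the table beside the box's -y side; a bystander
- file: file with wooden handle, 250 mm long, lying on the table; a bystander
- hammer: hammer, 280 mm long, lying on the table; a bystander
- bin: empty yellow parts bin, 160 x 110 x 70 mm; a bystander
- cup: steel cup, 70 mm across, 60 mm high; a bystander
- oil: blue oil bottle with red cap, 50 mm across, 130 mm high; a bystander
Not all that is in view belongs to the job. Leave any blue or turquoise look-alike of the cover alone.

How it is judged:
By the outcome, as a careful person would: the job done as asked, in the order asked, and still so for the second after the job is handed in, with the robot touching nothing.
It also fails if it takes over 38 s, if anything falls off the work surface, if the arm or the gripper's body presses on something with over 40 N, if the wrist force passes 120 N, or if a joint passes its speed limit or range.

## Working session

There is one attempt and no reset: what is moved stays moved. The work goes in short steps, Python scripts to look and compute and a tool call to move; the robot and the scene stay as the last step left them, time stands still between calls to the robot, and variables do not carry over. Pictures are saved under pics/ and viewed, at most 10 in all, crops included, and the job is handed in when it is done.

Besides the shell and the picture viewer there is one more tool, called after "Call:" as name(argument=value, ...) on one line, values as JSON. apply_moves: Moves the arm, as the interface text tells. Its arguments: {"type":"object","properties":{"increments":{"type":"string"},"squeeze":{"type":"number"}},"required":["increments"]}

```bash
mkdir -p pics
python3 - <<'E'
from station import robot
import cv2,numpy as np
for n in("scene","side"):
    im=robot.grab_frame(n); cv2.imwrite(f"pics/{n}0.png",im[:,:,::-1])
    c=robot.get_calibration(n); print(n,{k:np.round(v,3).tolist() for k,v in c.items()})
c=robot.get_calibration("wrist");print(c)
s=robot.read_state();print(s)
E
```

```text
scene {'mtx': [[368.079, 0.0, 251.439], [0.0, 368.079, 181.317], [0.0, 0.0, 1.0]], 'distortion': [-0.043, 0.0, 0.0, 0.0, 0.0], 'R': [[0.586, 0.81, -0.007], [0.638, -0.467, -0.612], [-0.5, 0.354, -0.791]], 't': [-0.295, -0.308, 1.512]}
side {'mtx': [[376.403, 0.0, 258.959], [0.0, 376.403, 193.633], [0.0, 0.0, 1.0]], 'distortion': [0.036, 0.0, 0.0, 0.0, 0.0], 'R': [[-0.995, -0.097, 0.004], [-0.062, 0.609, -0.791], [0.074, -0.787, -0.612]], 't': [0.56, 0.1, 1.268]}
{'mtx': array([[278.1794311 ,   0.        , 257.94654802],
       [  0.        , 278.1794311 , 191.43096425],
       [  0.        ,   0.        ,   1.        ]]), 'distortion': array([-0.01558729,  0.        ,  0.        ,  0.        ,  0.        ]), 'hand_eye': array([[-3.54135970e-04, -9.69243867e-01, -2.46102013e-01,
         6.91434336e-02],
       [ 9.99999882e-01, -4.25065031e-04,  2.35088472e-04,
        -4.64321261e-04],
       [-3.32467420e-04, -2.46101901e-01,  9.69243903e-01,
        -2.00382064e-01],
       [ 0.00000000e+00,  0.00000000e+00,  0.00000000e+00,
         1.00000000e+00]])}
{'time': 0.1, 'joints': array([-1.23232578e+00,  3.79379328e-01,  1.73469177e+00,  2.38021652e-05,
        1.02850658e+00, -3.33211014e-02]), 'joint_velocities': array([-0.0011345 , -0.00088945, -0.00248924, -0.00017996,  0.00098133,
       -0.00214508]), 'joint_efforts': array([-1.08751276e-03, -7.65037894e+01, -4.35291588e+01,  6.51536020e-02,
        3.97958164e-02, -2.46610284e-05]), 'position': array([ 0.25416334, -0.65183059,  0.1845528 ]), 'tool_rot': array([ 9.82772089e-01,  1.84820936e-01, -6.47809540e-05, -4.88336036e-04]), 'ft_force': array([ 0.36984323, -0.24112862, -0.14864224]), 'moment': array([-0.00714931, -0.02164932, -0.01146095]), 'finger_force': 0.0, 'finger_gap': 0.09132721654153825}
```

View pics/scene0.png

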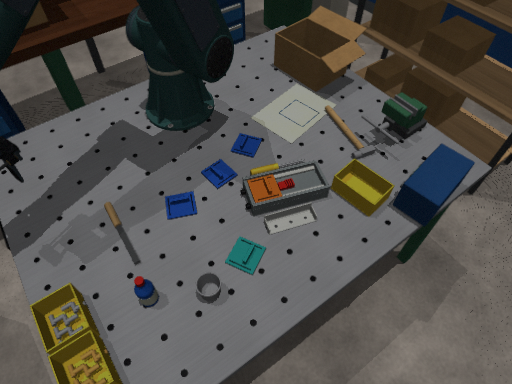

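View pics/side0.png

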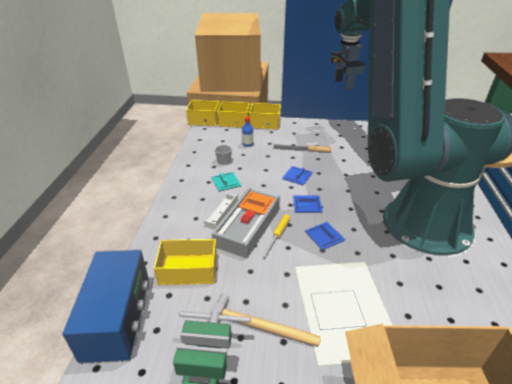

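The orange cover is at scene (264,189) and side (257,202), with the red tab at scene (287,184) and side (248,215). Candidates that could be confused with the cover:
- Blue plates at scene (247,145), (219,173) and (181,206).
- Turquoise plate at scene (246,255).
- The orange plate with the red tab in the grey box at (264,189), which I choose.

Next I'll get a rough position and check it in one close crop.

```bash
cat > h.py <<'E'
from station import robot
import cv2,numpy as np
from scipy.spatial.transform import Rotation as Ro
def masks(im):
    h=cv2.cvtColor(im,cv2.COLOR_RGB2HSV); H,S,V=cv2.split(h)
    red=((H<5)|(H>172))&(S>150)&(V>70); ora=(H>=6)&(H<=17)&(S>170)&(V>110)
    return red.astype(np.uint8)*255,ora.astype(np.uint8)*255
def blobs(m,amin):
    n,l,st,c=cv2.connectedComponentsWithStats(m)
    return [(st[i].tolist(),c[i].round(1).tolist(),(l==i).astype(np.uint8)) for i in range(1,n) if st[i,4]>amin]
def cam(n,s=None):
    c=robot.get_calibration(n)
    if n=="wrist":
        T=np.eye(4);T[:3,:3]=Ro.from_quat(s["tool_rot"]).as_matrix();T[:3,3]=s["position"]
        M=T@c["hand_eye"];return c["mtx"],c["distortion"],M[:3,:3],M[:3,3]
    R=np.array(c["R"]);return c["mtx"],c["distortion"],R.T,-R.T@np.array(c["t"])
def cast(cm,px,z):
    K,D,R,o=cm
    u=cv2.undistortPoints(np.array(px,float).reshape(-1,1,2),np.array(K),np.array(D)).reshape(-1,2)
    d=np.c_[u,np.ones(len(u))]@R.T
    return o+d*((z-o[2])/d[:,2])[:,None]
E
python3 - <<'E'
from h import *
for n in("scene","side"):
    im=cv2.imread(f"pics/{n}0.png")[:,:,::-1].copy(); r,o=masks(im); cm=cam(n)
    for nm,m,a,z in(("red",r,15,.052),("ora",o,60,.055)):
        for st,c,l in blobs(m,a):print(n,nm,st,c,cast(cm,c,z).round(4).tolist())
a=cv2.imread("pics/scene0.png")[150:250,225:345];cv2.imwrite("pics/crop.png",cv2.resize(a,None,fx=5,fy=5,interpolation=2))
E
```

```text
scene red [278, 179, 17, 10, 97] [285.4, 183.6] [[0.5956, 0.0708, 0.052]]
scene red [134, 276, 10, 9, 62] [138.5, 280.2] [[0.6174, -0.4622, 0.052]]
scene ora [248, 175, 34, 27, 522] [263.8, 187.9] [[0.5698, 0.0021, 0.055]]
side red [241, 211, 13, 12, 86] [247.4, 216.0] [[0.5925, 0.0824, 0.052]]
side ora [240, 192, 33, 22, 396] [256.2, 202.7] [[0.5708, 0.0156, 0.055]]
```

View pics/crop.png

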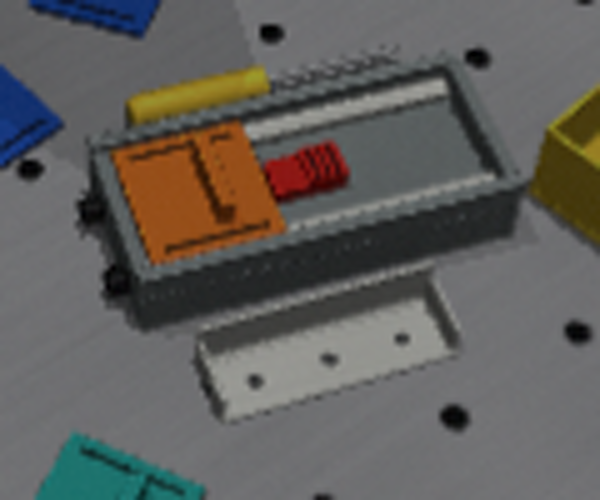

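The crop confirms it: an orange cover with its rib, and the red tab in the grey box. The screwdriver is above it and the bracket below. Next I'll move the wrist camera over the box, with tool x along box +x.

Call:
apply_moves(increments="0 0 -65 0 0 0 91;485 -442 -65 0 0 -0.86 91;485 -442 -65 0 0 -0.86 91;485 -442 -65 0 0 -0.86 91;485 -442 -65 0 0 -0.86 91;485 -442 -65 0 0 -0.86 91;485 -442 -65 0 0 -0.86 91;485 -442 -65 0 0 -0.86 91;485 -442 -65 0 0 -0.86 91;485 -442 -65 0 0 -0.86 91;485 -442 -65 0 0 -0.86 91;485 -442 -65 0 0 -0.86 91;485 -442 -65 0 0 -0.86 91;485 -442 -65 0 0 -0.86 91;485 -442 -65 0 0 -0.86 91;485 -442 -65 0 0 -0.86 91;485 -442 -65 0 0 -0.86 91;485 -442 -65 0 0 -0.86 91;485 -442 -65 0 0 -0.86 91;485 -442 -65 0 0 -0.86 91")

```text
time: 2.1
position: [0.5453, -0.065, 0.2501]
tool_rot: [0.817, 0.577, -0.0, -0.0]
ft_force: [0.5, -0.5, 0.4]
finger_gap: 0.0914
finger_force: 0.0
```

Run:
```python
from h import *
s=robot.read_state();im=robot.grab_frame("wrist");cv2.imwrite("pics/w1.png",im[:,:,::-1])
print(s["time"],s["position"],s["joint_velocities"].round(3),Ro.from_quat(s["tool_rot"]).as_matrix().round(3).tolist())
cm=cam("wrist",s);r,o=masks(im)
for nm,m,a,z in(("red",r,80,.054),("ora",o,300,.052)):
    for st,c,l in blobs(m,a):
        print(nm,st,c,cast(cm,c,z).round(4).tolist(),cv2.minAreaRect(cv2.findNonZero(l)))
```

```text
2.1 [ 0.54533808 -0.06498763  0.25014158] [ 0.005  0.    -0.002  0.002 -0.001  0.   ] [[0.334, 0.943, -0.0], [0.943, -0.334, 0.0], [-0.0, -0.0, -1.0]]
red [247, 40, 21, 42, 777] [257.2, 61.5] [[0.5928, 0.0725, 0.054]] ((257.0, 60.5), (41.0, 20.0), 90.0)
ora [234, 108, 50, 30, 805] [256.1, 123.2] [[0.5648, -0.0016, 0.052]] ((257.8717956542969, 124.27954864501953), (50.98231887817383, 27.209299087524414), 6.2034478187561035)
```

View pics/w1.png

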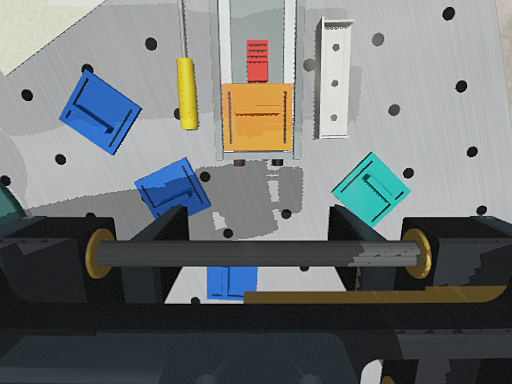

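The view shows the cover at (222–294, 83–151), the tab at (247–268, 40–82) and the box well aligned with the tool. I'll refine the pose with a wider orange mask.

```bash
cat >> h.py <<'E'
def omask(im):
    H,S,V=cv2.split(cv2.cvtColor(im,cv2.COLOR_RGB2HSV));return (((H>=6)&(H<=20)&(S>120)&(V>100)).astype(np.uint8))*255
E
python3 - <<'E'
from h import *
s=robot.read_state();cm=cam("wrist",s)
im=cv2.imread("pics/w1.png")[:,:,::-1].copy()
m=cv2.morphologyEx(omask(im),cv2.MORPH_CLOSE,np.ones((5,5)));m[170:]=0
st,c,l=max(blobs(m,300),key=lambda b:b[0][4]);print(st)
q=cv2.boxPoints(cv2.minAreaRect(cv2.findNonZero(l)));print(q)
P=cast(cm,q,.052);print(P.round(4),P.mean(0))
for i in range(4):
    d=P[(i+1)%4]-P[i];print(np.linalg.norm(d).round(4),np.degrees(np.arctan2(d[1],d[0])).round(2))
r,_=masks(im);ys,xs=np.nonzero(r[:100]);x0=xs.mean()
print("red",xs.min(),xs.max(),ys.min(),ys.max(),cast(cm,[(x0,ys.min())],.054),cast(cm,[(x0,ys.max()+1)],.05))
# box/TCP in tool frame
R=Ro.from_quat(s["tool_rot"]).as_matrix()
print("cover centre rel TCP, tool axes mm",((P.mean(0)-s["position"])@R*1e3).round(1))
print("tab far edge", ((cast(cm,[(x0,ys.min())],.054)[0]-s["position"])@R*1e3).round(1),"nose end",((cast(cm,[(x0,ys.max()+1)],.05)[0]-s["position"])@R*1e3).round(1))
E
```

```text
[222, 83, 70, 68, 4615]
[[221.99997  82.99999]
 [290.99997  82.99999]
 [290.99997 149.99997]
 [221.99997 149.99997]]
[[ 0.5393  0.0636  0.052 ]
 [ 0.627   0.0326  0.052 ]
 [ 0.5993 -0.053   0.052 ]
 [ 0.5067 -0.0202  0.052 ]] [0.56805638 0.0057282  0.052     ]
0.093 -19.5
0.0899 -107.88
0.0983 160.5
0.09 68.74
red 247 267 40 81 [[0.60148298 0.09715243 0.054     ]] [[0.58445651 0.04919524 0.05      ]]
cover centre rel TCP, tool axes mm [ 74.1  -2.2 198.2]
tab far edge [171.4  -1.1 196.2] nose end [120.5  -1.2 200.2]
```

Call:
apply_moves(increments="50 0 0 0 0 0 0;100 -1 0 0 0 0 0;158 -1 0 0 0 0 0;158 -1 40 0 0 0 0;158 -1 80 0 0 0 0;158 -1 120 0 0 0 0;158 -1 150 0 0 0 0;158 -1 170 0 0 0 0;158 -1 182 0 0 0 0;158 -1 182 0 0 0 0;158 -1 182 0 0 0 0", squeeze=10)

```text
time: 3.25
position: [0.5978, 0.0851, 0.069]
tool_rot: [0.816, 0.578, 0.0, 0.0]
ft_force: [-0.4, 0.2, 0.7]
finger_gap: 0.0059
finger_force: 0.0
```

Run:
```python
from h import *
s=robot.read_state();print(s["position"],s["finger_gap"],s["ft_force"])
for n,(y,x) in(("scene",(150,225)),("side",(170,190))):
    im=robot.grab_frame(n);cv2.imwrite(f"pics/{n}1.png",cv2.resize(im[y:y+100,x:x+120,::-1],None,fx=3.2,fy=3.2,interpolation=2))
a=np.hstack([cv2.imread("pics/scene1.png"),cv2.imread("pics/side1.png")]);cv2.imwrite("pics/c1.png",a)
```

```text
[0.59777312 0.08507935 0.06895936] 0.005933881184849914 [-0.3505605  0.2422056  0.6994208]
```

View pics/c1.png

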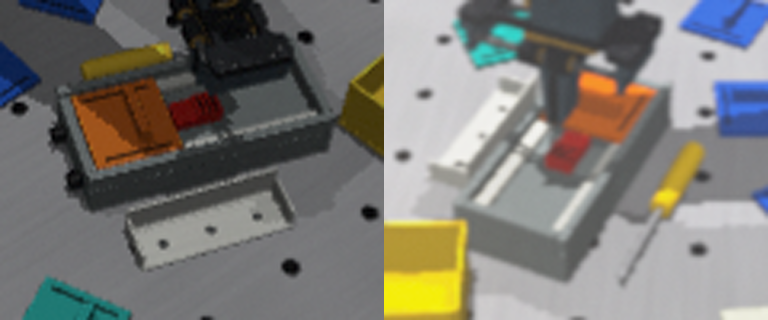

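The tip hangs near the tab pad, but the side crop suggests a possible offset. I'll check by projecting the TCP and the measured pad into both fixed views.

Run:
```python
from h import *
s=robot.read_state();p=s["position"]
for n,(y,x),ox in(("scene",(150,225),0),("side",(170,190),384)):
    c=robot.get_calibration(n)
    q=lambda X:((cv2.projectPoints(np.array(X,float).reshape(-1,3),cv2.Rodrigues(np.array(c["R"]))[0],np.array(c["t"]),np.array(c["mtx"]),np.array(c["distortion"]))[0].reshape(-1,2)-[x,y])*3.2+[ox,0]).round()
    print(n,"tcp,pad est",q([p,[p[0],p[1],.054]]).tolist())
    im=robot.grab_frame(n);r,_=masks(im)
    for st,cc,l in blobs(r,15):print(cc,cast(cam(n),[cc],.052).round(4).tolist(),((np.array(st[:2])-[x,y])*3.2+[ox,0]),st)
```

```text
scene tcp,pad est [[207.0, 92.0], [206.0, 101.0]]
[282.6, 184.1] [[0.5918, 0.0622, 0.052]] [169.6  96. ] [278, 180, 10, 9, 59]
[138.5, 280.2] [[0.6174, -0.4622, 0.052]] [-291.2  403.2] [134, 276, 10, 9, 61]
side tcp,pad est [[561.0, 135.0], [562.0, 147.0]]
[249.5, 213.4] [[0.5872, 0.069, 0.052]] [563.2 131.2] [246, 211, 8, 6, 32]
```

```bash
python3 - <<'E'
from h import *
for n in("scene","side"):
    im=cv2.imread(f"pics/{n}0.png")[:,:,::-1].copy();m=omask(im)
    b=[b for b in blobs(m,200) if abs(b[1][0]-260)<12 and abs(b[1][1]-195)<15]
    for st,c,l in b:
        k=cv2.approxPolyDP(cv2.convexHull(cv2.findNonZero(l)),3,True).reshape(-1,2)
        print(n,st,c,k.tolist(),cast(cam(n),k,.052).round(4).tolist())
E
python3 - <<'E'
import cv2,numpy as np
a=cv2.imread("pics/side0.png")[175:260,200:300];a=cv2.resize(a,None,fx=7,fy=7,interpolation=2)
cv2.imwrite("pics/s0z.png",a)
E
```

```text
scene [248, 174, 34, 29, 570] [264.0, 188.1] [[281, 196], [255, 202], [248, 180], [272, 174]] [[0.6259, 0.0283, 0.052], [0.5958, -0.052, 0.052], [0.5116, -0.0189, 0.052], [0.5381, 0.0602, 0.052]]
side [239, 191, 36, 23, 504] [256.2, 202.5] [[274, 198], [264, 213], [239, 206], [250, 191]] [[0.5131, -0.0196, 0.052], [0.5404, 0.0622, 0.052], [0.6264, 0.035, 0.052], [0.5995, -0.0506, 0.052]]
```

View pics/s0z.png

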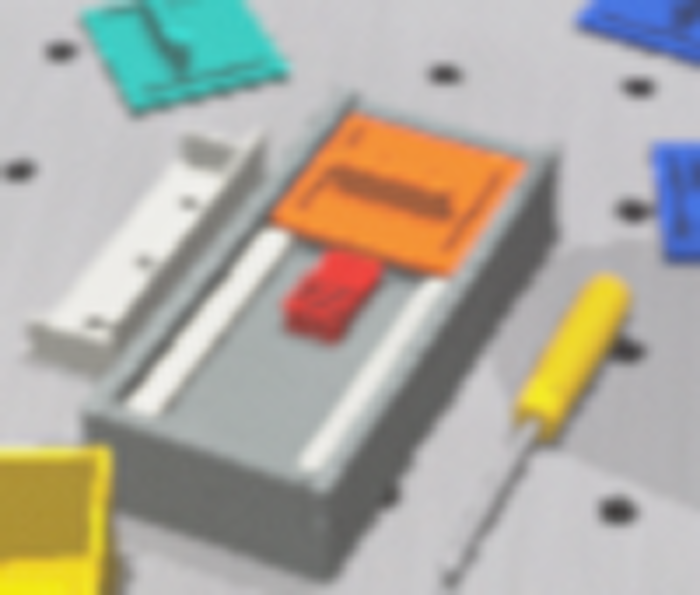

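All three views agree on the cover centre to about 2 mm, and the offset came from the tab's visible front face. I'll press now.

Call:
apply_moves(increments="0 0 6 0 0 0 0;0 0 11 0 0 0 0;0 0 14 0 0 0 0;0 0 17 0 0 0 0;0 0 20 0 0 0 0;0 0 23 0 0 0 0;0 0 25 0 0 0 0;0 0 27 0 0 0 0;0 0 28 0 0 0 0;0 0 28 0 0 0 0")

```text
time: 4.45
position: [0.5971, 0.0851, 0.04]
tool_rot: [0.816, 0.578, -0.0, -0.0]
ft_force: [-0.0, -0.4, -0.0]
finger_gap: 0.0002
finger_force: 0.0
```

Call:
apply_moves(increments="0 0 -10 0 0 0 0;0 0 -40 0 0 0 0;0 0 -80 0 0 0 0;-40 0 -80 0 0 0 26;-80 0 -80 0 0 0 26;-103 0 -80 0 0 0 26;-103 0 -80 0 0 0 26")

```text
time: 5.15
position: [0.5623, -0.014, 0.1211]
tool_rot: [0.817, 0.577, 0.0, 0.0]
ft_force: [0.5, -0.7, -0.6]
finger_gap: 0.026
finger_force: 0.0
```

Run:
```python
from h import *
s=robot.read_state();print(s["position"],s["finger_gap"],s["ft_force"])
im=robot.grab_frame("side");a=cv2.resize(im[175:260,200:300,::-1],None,fx=6,fy=6,interpolation=2)
w=robot.grab_frame("wrist");cv2.imwrite("pics/c2.png",np.hstack([cv2.resize(a,(400,340)),cv2.resize(w[:,:,::-1],(400,300))[:, :] if 0 else cv2.copyMakeBorder(cv2.resize(w[:,:,::-1],(400,300)),0,40,0,0,0)]))
```

```text
[ 0.5622637  -0.01403679  0.12107965] 0.02595971939884019 [ 0.51052396 -0.68002545 -0.57989081]
```

View pics/c2.png

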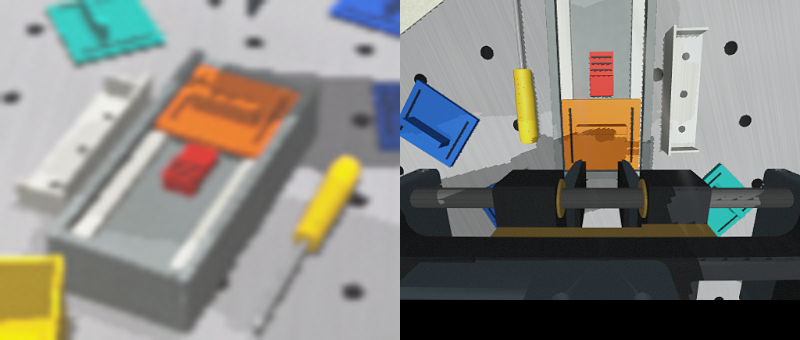

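Run:
```python
from h import *
for n in("scene","side"):
    r,_=masks(robot.grab_frame(n))
    for st,cc,l in blobs(r,15):print(n,st,cc)
```

```text
scene [278, 179, 17, 10, 98] [285.3, 183.5]
scene [134, 276, 10, 9, 62] [138.5, 280.2]
side [242, 211, 12, 12, 83] [247.4, 216.2]
```

Run:
```python
from h import *
s=robot.read_state();im=robot.grab_frame("wrist");cv2.imwrite("pics/w2.png",im[:,:,::-1]);cm=cam("wrist",s)
R=Ro.from_quat(s["tool_rot"]).as_matrix();u=np.array([.334,.9426,0]);o=np.array([.5685,.0056,0])+.073*u;v=np.array([-u[1],u[0],0])
r,_=masks(im);r[130:]=0;st,c,l=max(blobs(r,80),key=lambda b:b[0][4]);print(st,c)
for z in(.054,.040):
    F=lambda px,zz:[((p-o)@u*1e3).round(1).tolist()+0*[0] if 0 else (round((p-o)@u*1e3,1),round((p-o)@v*1e3,1)) for p in cast(cm,px,zz)]
    print(z,"pad far L,R",F([(st[0],st[1]),(st[0]+st[2],st[1])],z),"nose",F([(st[0],st[1]+st[3]),(st[0]+st[2],st[1]+st[3])],z-.004))
a=cv2.imread("pics/side0.png").astype(int);b=robot.grab_frame("side")[:,:,::-1].astype(int)
print(np.abs(a-b)[205:227,236:258].max(2))
print("tcp box",(s["position"]-o)@u,(s["position"]-o)@v)
```

```text
[243, 68, 30, 57, 1474] [257.8, 97.8]
0.054 pad far L,R [(np.float64(24.5), np.float64(12.8)), (np.float64(24.6), np.float64(-14.0))] nose [(np.float64(-25.1), np.float64(13.5)), (np.float64(-25.1), np.float64(-14.9))]
0.04 pad far L,R [(np.float64(26.9), np.float64(13.5)), (np.float64(27.0), np.float64(-14.7))] nose [(np.float64(-25.3), np.float64(14.3)), (np.float64(-25.3), np.float64(-15.7))]
[[16 12 10 17 15 14 16 13 13 16 14 15 15 16 13 15 12 11  7  6  4  5]
 [13 10  6 10 10 12 15 12 16 15 17 14 15 15 15 15 15 16 15 10 12 13]
 [10 12 14 12  8  8 11  9 11 14 14 15 16 14 12 15 16 15 17 15 16 16]
 [16 23 25 25 16  7  2  6  8  9 11 10 15 14 15 15 13 16 15 15 13 16]
 [24 20 16 17 22  9  2  1  2  3  5  8 12 10  9 12 15 16 16 16 16 15]
 [24 16 15 20 19  8  2  3  1  3  7  9 12  9 10  9 10  9 12 14 16 13]
 [18 16 18 23 16 13  9  6  2  9 17 18 19 19 18 16  8  8 10 13 11 13]
 [15 17 23 16 14 16 16 15 15 20 18 16 16 16 15 16 13 15 12  4  5  7]
 [17 24 19 13 16 20 20 21 23 20 16 15 15 16 15 16 14 18 16  5  1  4]
 [21 18 13 16 19 21 19 20 24 20 16 16 14 15 15 16 14 20 11  2  1  1]
 [23 15 16 
[... 167 characters left out ...]
 22 19 14  9 15 18 21 20 18]
 [15 19 19 16 20 19 21 21 20 19 20 23 21 19 14 10 11 15 20 20 20 20]
 [17 20 18 16 13 10 10 14 14 19 21 21 18 15  9 11 15 19 20 20 22 23]
 [20 19 18 18 12  6  2  4  6  9 13 12 12  9 11 18 17 18 21 21 22 23]
 [20 21 18 11  6  1  3  3  6  5  3  3  4  9 13 18 18 21 19 21 26 18]
 [18 20 17 12  6  3  4  2  3  4  4  2  5 14 18 19 20 20 20 23 21 17]
 [18 20 18 17 14  9  5  2  3  2  3  4 11 15 19 18 21 21 23 22 19 21]
 [18 20 19 19 20 16 16 13  9  4  5 10 16 19 20 20 20 23 25 21 20 24]
 [17 19 18 19 20 19 19 18 16 15 17 17 19 20 21 19 21 25 20 19 23 23]
 [19 17 19 19 20 20 19 19 19 18 18 19 19 19 20 19 23 23 17 20 24 21]]
tcp box -0.0907268628026062 -0.000883326063703619
```

The tab's position is unchanged in every view. I'll return over it and check closely from the side.

Call:
apply_moves(increments="40 0 0 0 0 0 0;80 0 0 0 0 0 0;105 -1 0 0 0 0 0;105 -1 30 0 0 0 0;105 -1 50 0 0 0 0;105 -1 58 0 0 0 0;105 -1 64 0 0 0 0;105 -1 68 0 0 0 0;105 -1 72 0 0 0 0;105 -1 73 0 0 0 0")

```text
time: 6.45
position: [0.5971, 0.0873, 0.0473]
tool_rot: [0.816, 0.578, 0.0, 0.0]
ft_force: [0.1, -0.8, 0.0]
finger_gap: 0.001
finger_force: 0.0
```

Run:
```python
from h import *
s=robot.read_state();print(s["position"],s["finger_gap"],s["ft_force"])
a=cv2.resize(robot.grab_frame("side")[165:250,200:300,::-1],None,fx=4,fy=4,interpolation=2)
b=cv2.resize(robot.grab_frame("scene")[140:225,240:340,::-1],None,fx=4,fy=4,interpolation=2)
out=cv2.convertScaleAbs(np.hstack([a,b]),alpha=1.5,beta=25);cv2.imwrite("pics/c3.png",out)
```

```text
[0.59712629 0.08730367 0.04730016] 0.001034001015692863 [ 0.08074596 -0.7918541   0.01007733]
```

View pics/c3.png

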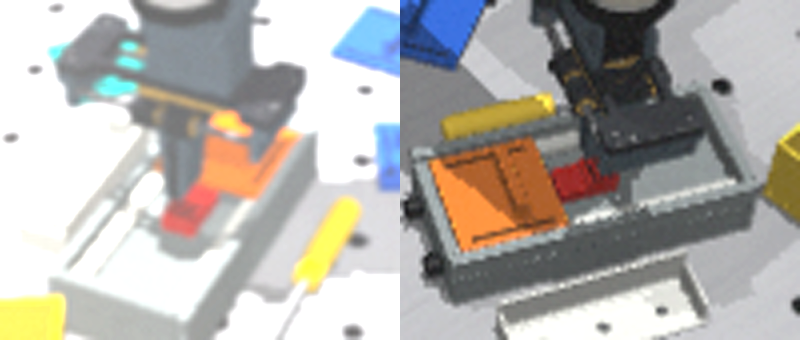

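The fingertips look about 5 px too high in the side view. The open-finger spacing in w1 also gives a tip depth of about 0.178 m instead of 0.21 m, so the real tips seem to sit about 30 mm behind the reported TCP. That explains the lack of contact. I'll measure this from the saved frames, then go down by touch.

Run:
```python
import cv2
a=cv2.imread("pics/w1.png")[190:270,130:400];b=cv2.imread("pics/w2.png")[190:270,130:400]
import numpy as np
cv2.imwrite("pics/f.png",cv2.resize(np.vstack([a,b]),None,fx=2.9,fy=2.9,interpolation=2))
```

```text
(no output)
```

View pics/f.png

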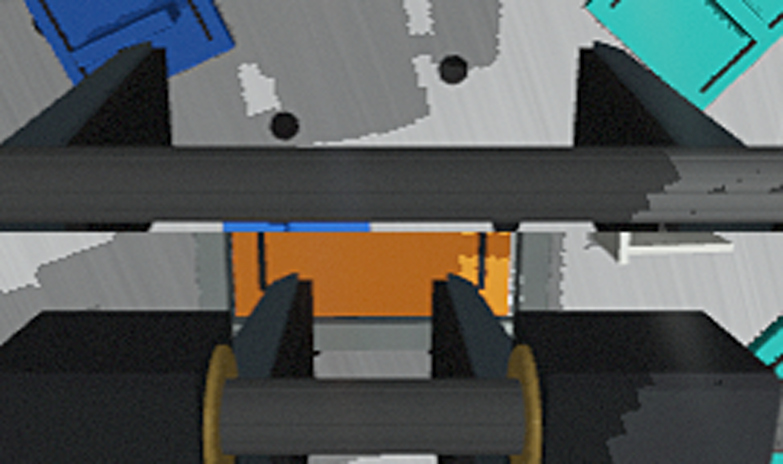

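Call:
apply_moves(increments="0 0 4 0 0 0 0;0 0 8 0 0 0 0;0 0 11 0 0 0 0;0 0 13 0 0 0 0;0 0 14 0 0 0 0;0 0 14 0 0 0 0")

```text
time: 7.15
position: [0.5968, 0.0874, 0.033]
tool_rot: [0.816, 0.578, -0.0, -0.0]
ft_force: [0.2, -0.4, 0.1]
finger_gap: 0.0001
finger_force: 0.0
```

The finger spacings at the two openings put the tips about 20–30 mm behind the reported TCP. I'll carry on down by touch.

Call:
apply_moves(increments="0 0 1 0 0 0 0;0 0 2 0 0 0 0;0 0 3 0 0 0 0;0 0 3 0 0 0 0")

```text
time: 7.55
position: [0.5968, 0.0874, 0.03]
tool_rot: [0.816, 0.578, -0.0, -0.0]
ft_force: [0.4, -1.2, -0.1]
finger_gap: 0.0003
finger_force: 0.0
```

Call:
apply_moves(increments="0 0 1 0 0 0 0;0 0 2 0 0 0 0;0 0 3 0 0 0 0;0 0 3 0 0 0 0")

```text
time: 7.95
position: [0.5968, 0.0874, 0.027]
tool_rot: [0.816, 0.578, -0.0, -0.0]
ft_force: [-0.2, 0.5, 0.5]
finger_gap: 0.0004
finger_force: 0.0
```

Call:
apply_moves(increments="0 0 1 0 0 0 0;0 0 2 0 0 0 0;0 0 3 0 0 0 0;0 0 3 0 0 0 0")

```text
time: 8.35
position: [0.5968, 0.0874, 0.024]
tool_rot: [0.816, 0.578, -0.0, -0.0]
ft_force: [-0.3, -0.8, 0.1]
finger_gap: 0.0007
finger_force: 0.0
```

Call:
apply_moves(increments="0 0 1 0 0 0 0;0 0 2 0 0 0 0;0 0 3 0 0 0 0")

```text
time: 8.65
position: [0.597, 0.0874, 0.0212]
tool_rot: [0.816, 0.578, 0.0, 0.0]
ft_force: [-1.2, -0.2, 4.3]
finger_gap: 0.0006
finger_force: 1.9
```

Call:
apply_moves(increments="0 0 1 0 0 0 0;0 0 2 0 0 0 0;0 0 3 0 0 0 0")

```text
time: 8.95
position: [0.597, 0.0874, 0.0181]
tool_rot: [0.816, 0.578, 0.0, 0.0]
ft_force: [-0.6, 0.0, 3.5]
finger_gap: 0.0004
finger_force: 1.9
```

Run:
```python
from h import *
for n in("scene","side"):
    im=robot.grab_frame(n);cv2.imwrite(f"pics/{n}4.png",im[:,:,::-1]);r,_=masks(im)
    for st,cc,l in blobs(r,8):print(n,st,cc)
```

```text
scene [278, 182, 9, 8, 47] [281.8, 185.6]
scene [134, 276, 10, 9, 61] [138.5, 280.2]
```

Contact came at a reported z of about 0.023 with 4 N, and the red tab is now moving down. The real tip is therefore about 31 mm behind the reported TCP. I'll press on towards the end stop.

Call:
apply_moves(increments="0 0 1 0 0 0 0;0 0 2 0 0 0 0;0 0 3 0 0 0 0;0 0 4 0 0 0 0;0 0 5 0 0 0 0;0 0 6 0 0 0 0")

```text
time: 9.65
position: [0.597, 0.0874, 0.0121]
tool_rot: [0.816, 0.578, 0.0, 0.0]
ft_force: [0.7, 0.4, 3.9]
finger_gap: 0.0008
finger_force: 1.9
```

Call:
apply_moves(increments="0 0 1 0 0 0 0;0 0 2 0 0 0 0;0 0 2 0 0 0 0")

```text
time: 9.95
position: [0.5972, 0.0875, 0.0112]
tool_rot: [0.816, 0.578, 0.0, -0.0]
ft_force: [-7.1, 0.3, 22.9]
finger_gap: 0.0006
finger_force: 11.6
```

The tab bottomed out (force rose to 23 N at 0.0112), so the tip offset is about 29 mm. I'll retreat, then come down behind the rib to a tip height of about 57 mm.

Call:
apply_moves(increments="0 0 -10 0 0 0 0;0 0 -50 0 0 0 0;0 0 -90 0 0 0 0;-40 0 -90 0 0 0 0;-80 0 -90 0 0 0 22;-106 0 -90 0 0 0 22;-106 0 -90 0 0 0 22;-106 0 -55 0 0 0 22;-106 0 -35 0 0 0 22;-106 0 -25 0 0 0 22;-106 0 -20 0 0 0 22;-106 0 -19 0 0 0 22;-106 0 -19 0 0 0 22")

```text
time: 11.25
position: [0.5622, -0.0124, 0.0298]
tool_rot: [0.816, 0.578, 0.0, 0.0]
ft_force: [0.2, 0.1, -0.2]
finger_gap: 0.0219
finger_force: 0.0
```

Run:
```python
from h import *
s=robot.read_state();print(s["position"],s["finger_gap"],s["ft_force"])
for n in("scene","side"):
    im=robot.grab_frame(n);cv2.imwrite(f"pics/{n}5.png",im[:,:,::-1]);r,_=masks(im)
    for st,cc,l in blobs(r,8):print(n,st,cc)
```

```text
[ 0.56218935 -0.0124431   0.02977275] 0.021936661073094457 [ 0.21352774  0.14718854 -0.1968484 ]
scene [285, 181, 9, 8, 45] [288.7, 184.3]
scene [134, 276, 10, 9, 62] [138.5, 280.2]
side [242, 218, 8, 5, 28] [245.6, 220.1]
```

The tab shows lower and smaller in the side view, so it's in. I'll start the push slowly.

Call:
apply_moves(increments="4 0 0 0 0 0 22;7 0 0 0 0 0 22;10 0 0 0 0 0 22;13 0 0 0 0 0 22;16 0 0 0 0 0 22;19 0 0 0 0 0 22;22 0 0 0 0 0 22;25 0 0 0 0 0 22;28 0 0 0 0 0 22")

```text
time: 12.25
position: [0.571, 0.0141, 0.0291]
tool_rot: [0.816, 0.578, -0.0, 0.0]
ft_force: [-0.7, -2.4, 2.2]
finger_gap: 0.022
finger_force: 1.6
```

```bash
cat >> h.py <<'E'
def report():
    u=np.array([.334,.9426,0]);o=np.array([.5685,.0056,0])+.073*u
    s=robot.read_state();print("tcp x",((s["position"]-o)@u*1e3).round(1),s["position"][2].round(4),s["ft_force"].round(1),s["time"])
    for n in("scene","side"):
        im=robot.grab_frame(n);m=omask(im)
        for st,c,l in blobs(m,60):
            if abs(c[0]-262)<60 and abs(c[1]-200)<40:
                k=cv2.approxPolyDP(cv2.convexHull(cv2.findNonZero(l)),3,True).reshape(-1,2)
                print(n,st,[int(v) for v in ((cast(cam(n),k,.052)-o)@u*1e3)])
E
python3 -c "from h import *;report()"
```

```text
tcp x -64.2 0.0291 [-0.7 -2.4  2.2] 12.25
scene [257, 185, 16, 17, 68] [-62, -96, -95, -83]
side [236, 195, 35, 23, 451] [-89, -6, -3, -90]
```

The cover has moved 23 mm under light force. Continuing.

Call:
apply_moves(increments="4 0 0 0 0 0 22;8 0 0 0 0 0 22;12 0 0 0 0 0 22;16 0 0 0 0 0 22;20 0 0 0 0 0 22;25 0 0 0 0 0 22;30 0 0 0 0 0 22;35 0 0 0 0 0 22;40 0 0 0 0 0 22;45 0 0 0 0 0 22;50 0 0 0 0 0 22;55 0 0 0 0 0 22;60 0 0 0 0 0 22;65 0 0 0 0 0 22;70 0 0 0 0 0 22;75 0 0 0 0 0 22;79 0 0 0 0 0 22;83 0 0 0 0 0 22;86 0 0 0 0 0 22;88 0 0 0 0 0 22")

```text
time: 14.35
position: [0.6003, 0.097, 0.0291]
tool_rot: [0.816, 0.578, -0.0, -0.0]
ft_force: [-1.0, -1.8, 0.6]
finger_gap: 0.0219
finger_force: 0.8
```

```bash
python3 -c "from h import *;report()"
```

```text
tcp x 23.8 0.0291 [-1.  -1.8  0.6] 14.35
side [222, 211, 39, 25, 519] [-1, 85, 83, 3]
```

The cover now spans about 0 to 85 along the box. I'll back off, rise clear and check.

Call:
apply_moves(increments="-4 0 0 0 0 0 22;-10 0 0 0 0 0 22;-14 0 0 0 0 0 22;-14 0 -30 0 0 0 22;-14 0 -80 0 0 0 22;-60 0 -130 0 0 0 22;-110 0 -170 0 0 0 22;-150 0 -200 0 0 0 22;-170 0 -220 0 0 0 22;-170 0 -220 0 0 0 22;-170 0 -220 0 0 0 22")

```text
time: 15.55
position: [0.5439, -0.0648, 0.2503]
tool_rot: [0.817, 0.577, 0.001, 0.001]
ft_force: [0.4, -0.1, 0.4]
finger_gap: 0.0222
finger_force: 0.0
```

Run:
```python
from h import *
report()
a=cv2.resize(robot.grab_frame("side")[165:265,190:300,::-1],(385,350),interpolation=2)
b=cv2.resize(robot.grab_frame("wrist")[:384,:,::-1],(410,308));b=cv2.copyMakeBorder(b,0,42,0,0,0)
cv2.imwrite("pics/end.png",np.hstack([a,b]))
```

```text
tcp x -147.6 0.2503 [ 0.4 -0.1  0.4] 15.55
scene [279, 167, 35, 27, 514] [78, -7, -7, 81]
side [222, 210, 39, 26, 608] [-1, 85, 83, -1]
```

View pics/end.png

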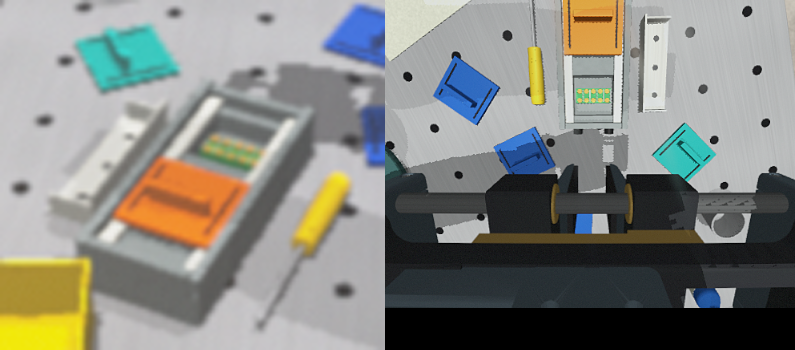

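The picture shows the green terminals lying open, side crop (230,150) and wrist (593,97). The cover lies flat on the guides, centred near x +40, and the bystanders haven't moved. I'm handing the job in.

```bash
python3 -c "from station import robot;print(robot.finish_job())"
```

```text
the job is handed in; nothing more can be done
None
```

The tab is pressed fully in, and the orange cover is pushed to about x +40 mm, lying flat on the guides with all the terminals open; I handed the job in at about 16 s, and no verdict came back.

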